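Test the loose cap and set the bottle aside for rework

TASK

Two look-alike white bottles with green caps stand in the blue holder, and the cap of one has worked loose: its white stripe is out of line with the black mark on the bottle and an orange ring shows under it. With the bottle still in the holder, twist that cap anticlockwise (seen from above) up to its stop, a quarter turn from the mark, to prove it loose; then set the bottle down upright in the red rework tray, without dropping it. Leave the other bottle standing in its place.

Things in the scene. Friction and masses are not known exactly. Their poses are not given: they have to be found in the camera images.
- bottle_loose: white square bottle with the loose cap, 0.1-0.17 kg: body 42 x 42 x 62 mm, shoulder narrowing to a neck at 72 mm, orange ring, then a round green cap 32 mm across from 78 to 104 mm above the origin (5 mm higher than a tight one). Origin: centre of the underside, z up. Black mark up its -x face, towards the robot. Its foot is held in a pocket, so it cannot spin. The bottle can be lifted by its cap.
- cap_loose (a joint): turn of the loose cap on its bottle, rad: 0 = white stripe in line with the black mark, growing anticlockwise seen from above, to a firm stop at 1.57. Starts between 0.4 and 0.7; stays where it is left (friction 0.03 N m). The cap does not come off.
- bottle_tight: the same bottle shut tight: cap from 73 to 99 mm above its origin (centre of the underside, z up), stripe in line with the mark, no ring; the cap does not turn. Both bottles stand side by side, 95 mm apart, in a fixed blue holder (76 x 160 x 30 mm) with square pockets 24 mm deep, floor 6 mm above the worktop, 1.5 mm play each side.
- tray: open red tray, fixed, 116 x 150 x 22 mm outside (x, y, z), walls and floor 4 mm thick, on the worktop between the robot and the holder. Origin: centre of its underside; z up, the 150 mm side along its y. Machines over 0.25 m tall flank the work: left beyond y = 0.13 (x over 0.46), right beyond y = -0.27 (x over 0.45); a carton stands behind x = 0.72: come in from straight ahead or above.

How it is judged (in metres and radians):
On the way:
1. the loose cap is twisted anticlockwise to its stop (1.3 rad or more from the mark) with its bottle still in the holder (value of joint cap_loose above 1.3 rad and distance of bottle_loose from where it was at the start of the episode below 0.012 m), for 0.2 s.
At the end, for the whole second after the job is handed in: The bottle with the loose cap stands released, at rest and upright (within 7 degrees) on the floor of the red tray (its origin less than 8 mm above the tray's underside, within 38 mm of the tray's centre in x and 55 mm in y); the tight bottle stands upright within 15 mm of where it began (x of bottle_loose in the frame of tray between -0.038 and 0.038 m and y of bottle_loose in the frame of tray between -0.055 and 0.055 m and z of bottle_loose in the frame of tray below 0.008 m and angle between each of bottle_loose, bottle_tight's own z axis and vertical below 0.12 rad and linear speed of bottle_loose below 0.02 m/s and distance of bottle_tight from where it was at the start of the episode below 0.015 m); the robot touches nothing.
It fails at once if the loose bottle is let go in the air, more than about 35 mm up (height (world z) of bottle_loose above 0.04 m and contact force between the fingers and bottle_loose below 0.01 N).
It fails at once if the tight bottle is pulled up out of its pocket or knocked over (distance of bottle_tight from where it was at the start of the episode above 0.03 m or angle between bottle_tight's own z axis and vertical above 0.4 rad).
It also fails if it takes over 40 s, if anything falls off the work surface, if the arm or the gripper's body presses on something with over 40 N, if the wrist force passes 120 N, or if a joint passes its speed limit or range.

ROBOT

A 6-joint arm with a two-finger parallel gripper is mounted at the origin on a cart in front of the work surface, level with it; the furniture and walls round the work are solid. World frame = base frame: x ahead of the robot, y to its left, z up, the work surface at z = 0. Lengths are in m, angles in degrees, forces in N, time in s.
With the tool pointing down it reaches from about 0.325 to 0.775 m from the base axis. Payload 5.5 kg.
Tool frame: the origin (TCP) lies at the very end of the fingers, on their centre line; the grasp point (between the pads) lies 19 mm behind it; z points along the fingers, x is the direction in which the jaws open and shut, and the axes are right-handed (so a half turn about z gives the same grasp; the last joint's range is limited). The gripper opens to 88 mm and grips with 3 to 60 N. Pads are 20 mm wide; open, the fingers measure 115 mm over their backs; the gripper's body (75 mm by 178 mm) begins 61 mm behind the grasp point.
Start: joints at [-74.868, 5.22, 70.514, -0, 104.267, -3.249], TCP at [0.189, -0.569, 0.223] pointing down, gripper open.
Joint ranges: [-164.24, 164.24], [-49.07, 125.15], [9.68, 141.18], [-86.29, 266.29], [3.28, 154.24], [-151.56, 151.56]. Speed limits (degrees/s): [147.25, 147.25, 172.46, 180, 180, 180].

INTERFACE

Orientations are given as a 3x3 rotation matrix whose columns are the frame's x, y, z axes.
In Python, from station import * gives the robot as it stands. The module is installed in compiled form; this text tells all that it offers.
- The arm moves only by the shell command python3 -m jog 'ROWS' [FORCE]. ROWS is JSON, a list of rows, each a list of 7 numbers: the finger opening in mm, from 0 to 87.8, then the shift along the tool's x, y, z in mm, then the turn, a rotation vector about the tool's x, y, z in degrees. A call has exactly 8 rows; each row is the pose to reach, as a shift and turn from the pose commanded when the call began, along the tool's axes at that moment; what a row does not reach only later rows make up. A row lasts 1/12 s, in which the tool goes at most 41.7 mm and 7.16 degrees, less where a joint would pass 70% of its speed; a pose out of reach is approached as far as the arm can. A call with a gripper value outside its range is refused whole. The fingers move at their own pace and stop on an object; FORCE is the grip in N (left out, the last holds). Time passes only in rows, so rows that repeat a pose let the fingers close, or fill a call up. It gives the time, the measured TCP pose, the force and the opening at its end, in the units of the state.
- observe(): the state, without advancing time (a new reading comes with each control period).
- read_camera(name): name is "side" or "top"; returns the picture (400x640x3 uint8, red, green, blue); there is no depth.
- camera_info(name): a dict with "fx", "fy", "cx", "cy" (pixels), "k1" (the pictures are not rectified: a ray, as slopes to the right and down, at radius r is drawn at 1 + k1 r^2 times it, then the intrinsics apply), "cam_to_world" (4x4, takes a point from camera to world coordinates). Camera axes: x right, y down, z forward; pixel columns grow to the right and rows downward; lengths in m; the calibration is good to about 2 mm. A picture is of the moment at which its call begins. camera_info takes no time and is no camera call.
- sign_off(): hands the job in, once; it reports no verdict.
The state is a dict: "clock": time; "joints": joint angles; "dq": joint speeds; "tau": joint torques, N m; "tool_pos": TCP position; "ee_rot": TCP orientation; "wrist_force": force on the tool from outside, world axes, zero at the start; "moment": the same for the moment, N m; "opening": finger opening in m.
Only numpy, scipy, OpenCV 4.12 (cv2) and the standard library are available. Lean on these libraries where they do the work, as an engineer would, in place of code of your own. Each camera call takes 0.05 s, during which the arm holds its last target.

## Working session

There is one attempt and no reset: what is moved stays moved. The work goes in short steps, Python scripts to look and compute and a shell command to move; the robot and the scene stay as the last step left them, time stands still between calls to the robot, and variables do not carry over. Pictures are saved under pics/ and viewed, and the job is handed in when it is done.

```bash
mkdir -p pics; python3 - <<'E'
from station import *
import cv2
for n in("side","top"):
    im=read_camera(n); cv2.imwrite(f"pics/{n}0.png",im[:,:,::-1]); 
    c=camera_info(n); print({k:(v if k!="cam_to_world" else [[round(float(a),4) for a in r] for r in v]) for k,v in c.items()})
s=observe(); print(s)
E
```

```text
{'fx': 401.5927575162554, 'fy': 401.5927575162554, 'cx': 311.90868685999885, 'cy': 199.6434003746316, 'k1': -0.08489397676649431, 'cam_to_world': [[0.9292, 0.3111, -0.1995, 0.6798], [0.3692, -0.7562, 0.5403, -0.5397], [0.0172, -0.5757, -0.8175, 0.7243], [0.0, 0.0, 0.0, 1.0]]}
{'fx': 471.3044185362208, 'fy': 471.3044185362208, 'cx': 316.86793326862363, 'cy': 198.81765595540065, 'k1': 0.006711746869819604, 'cam_to_world': [[0.0067, -0.9823, 0.1871, 0.3659], [-0.9998, -0.0098, -0.0152, -0.0816], [0.0168, -0.187, -0.9822, 0.8738], [0.0, 0.0, 0.0, 1.0]]}
{'clock': 0.1, 'joints': array([-7.48683175e+01,  5.25946697e+00,  7.05720012e+01, -1.78324955e-03,
        1.04266064e+02, -3.24959062e+00]), 'dq': array([ 0.02712979, -0.13760582, -0.11469219, -0.08123055,  0.06193885,
       -0.12487575]), 'tau': array([ 4.24420854e-03, -4.47859061e+01, -4.07569206e+01,  7.01969722e-02,
        2.84556934e-02, -1.07390672e-04]), 'tool_pos': array([ 0.18911794, -0.5691557 ,  0.22164227]), 'ee_rot': array([[ 3.15331227e-01, -9.48981556e-01, -4.73473280e-04],
       [-9.48980149e-01, -3.15331575e-01,  1.63536681e-03],
       [-1.70123401e-03, -6.63654788e-05, -9.99998551e-01]]), 'wrist_force': array([-0.49856352, -0.10080108,  0.12180537]), 'moment': array([-0.01525593, -0.01080027, -0.02909876]), 'opening': 0.08764872543964523}
```

View pics/side0.png

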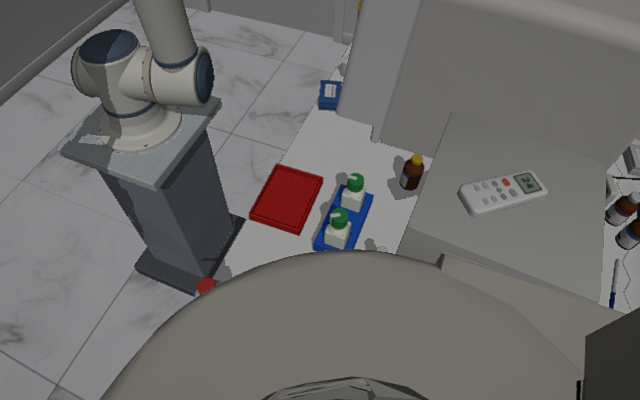

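View pics/top0.png

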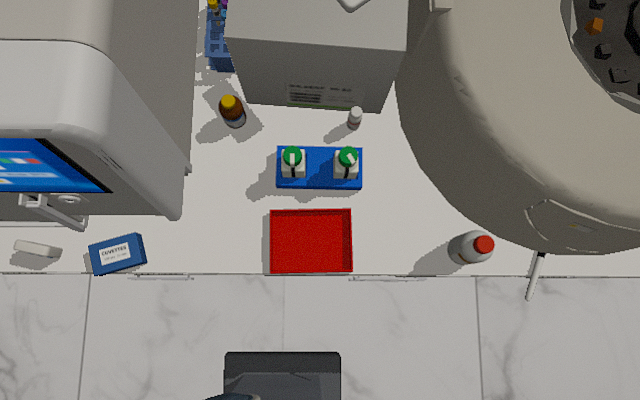

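The side view shows two capped bottles at about (340,225) and (355,190). The top view puts the caps at (292,156) and (348,156), with the right-hand stripe looking oblique and the tray spanning about 270-352 × 209-273. I'll zoom in and measure.

```bash
cat > h.py <<'E'
import numpy as np, cv2
from station import *
def ray(n,u,v):
    c=camera_info(n); d=np.array([(u-c["cx"])/c["fx"],(v-c["cy"])/c["fy"]])
    p=d.copy()
    for _ in range(20): p=d/(1+c["k1"]*(p@p))
    T=np.array(c["cam_to_world"]); return T[:3,3],T[:3,:3]@np.array([p[0],p[1],1.])
def onz(n,u,v,z):
    o,d=ray(n,u,v); return o+d*(z-o[2])/d[2]
def tri(uv1,uv2):
    o1,d1=ray("side",*uv1);o2,d2=ray("top",*uv2)
    s=np.linalg.lstsq(np.c_[d1,-d2],o2-o1,rcond=None)[0]
    a,b=o1+s[0]*d1,o2+s[1]*d2; return (a+b)/2,np.linalg.norm(a-b)
def blobs(im,lo,hi,amin):
    m=cv2.inRange(cv2.cvtColor(im,cv2.COLOR_RGB2HSV),lo,hi)
    n,l,st,ce=cv2.connectedComponentsWithStats(m)
    return [(st[i],ce[i],l==i) for i in range(1,n) if st[i][4]>=amin]
E
python3 - <<'E'
from h import *
np.set_printoptions(precision=4,suppress=True)
s=cv2.imread("pics/side0.png");t=cv2.imread("pics/top0.png")
a=cv2.resize(t[130:200,265:375],None,fx=7,fy=7,interpolation=cv2.INTER_CUBIC)
cv2.imwrite("pics/tz.png",a)
a=cv2.resize(s[160:260,300:400],None,fx=6,fy=6,interpolation=cv2.INTER_CUBIC)
cv2.imwrite("pics/sz.png",a)
for n,im in(("side",s),("top",t)):
    im=im[:,:,::-1].copy()
    for nm,lo,hi in(("green",(45,120,40),(80,255,255)),("blue",(105,150,60),(125,255,255))):
        for st,ce,m in blobs(im,lo,hi,60): print(n,nm,st,ce)
    m=cv2.inRange(cv2.cvtColor(im,cv2.COLOR_RGB2HSV),(0,150,60),(6,255,255))
    cs=max(cv2.findContours(m,0,2)[0],key=cv2.contourArea)
    q=cv2.boxPoints(cv2.minAreaRect(cs)) ; print(n,"tray",q.tolist()); e=cv2.approxPolyDP(cs,6,True)[:,0]; print(e.tolist())
    for p in e: print(onz(n,*map(float,p),.022),onz(n,*map(float,p),0.))
E
```

```text
side green [347 174  16  18 198] [355.303  183.2323]
side green [332 208  16  21 229] [339.6288 218.2969]
side blue [319  81  22  29 336] [328.6994  96.7351]
side blue [313 185  31  66 452] [327.2035 224.5907]
side blue [344 193  29  56 573] [357.4799 220.6178]
side tray [[247.11009216308594, 217.28387451171875], [274.0688171386719, 156.17742919921875], [323.67779541015625, 178.06375122070312], [296.7190856933594, 239.17019653320312]]
[[276, 164], [249, 217], [299, 234], [322, 178]]
[ 0.3959 -0.0142  0.022 ] [0.387  0.0022 0.    ]
[ 0.4039 -0.166   0.022 ] [ 0.3953 -0.1543 -0.    ]
[ 0.5156 -0.1642  0.022 ] [ 0.5104 -0.1524  0.    ]
[ 0.5074 -0.0122  0.022 ] [0.502  0.0043 0.    ]
top green [283 146  19  20 232] [292.1034 154.5   ]
top green [339 146  19  21 240] [346.8542 155.6667]
top blue [   0  138   94   46 1278] [ 42.698  156.7809]
top blue [ 276  146   86   44 2083] [318.4422 171.0816]
top blue [  9 175  51   8  87] [ 33.4368 177.7471]
top blue [  0 180 105  13 548] [ 45.0912 188.5821]
top blue [  88  233   59   43 1119] [117.7703 253.7176]
top tray [[268.4046630859375, 209.78448486328125], [350.65826416015625, 207.6754150390625], [352.28179931640625, 270.9927673339844], [270.0281982421875, 273.1018371582031]]
[[270, 210], [271, 273], [352, 271], [350, 209]]
[ 0.5065 -0.0092  0.022 ] [ 0.5101 -0.0073  0.    ]
[ 0.3927 -0.0139  0.022 ] [ 0.3934 -0.0121  0.    ]
[ 0.3973 -0.1585  0.022 ] [ 0.3981 -0.1605  0.    ]
[ 0.5098 -0.1557  0.022 ] [ 0.5135 -0.1576  0.    ]
```

View pics/tz.png

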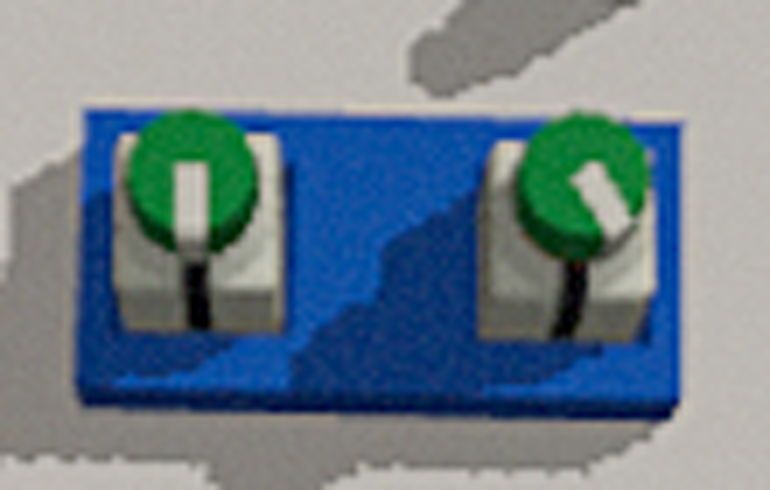

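View pics/sz.png

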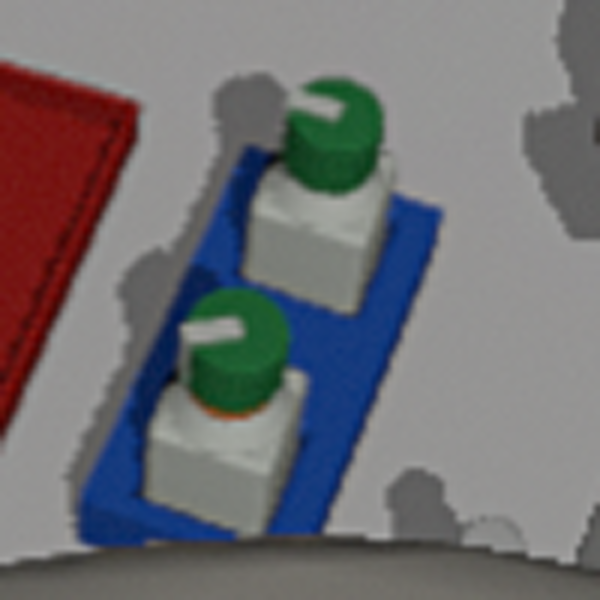

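The right-hand bottle is the loose one. Its stripe points right of the mark in the top view, and the side view shows orange under its cap at zoomed (235,412). Next I'll get exact cap positions and the stripe angle.

```bash
python3 - <<'E'
from h import *
np.set_printoptions(precision=4,suppress=True)
t=cv2.imread("pics/top0.png")[:,:,::-1].copy();s=cv2.imread("pics/side0.png")[:,:,::-1].copy()
# top view: cap top circle bounds (columns from widest rows, first green row)
for n,im,lst in(("top",t,((339,358,146,.110),(283,302,146,.105))),("side",s,((332,348,208,.110),(347,363,174,.105)))):
    for c0,c1,r0,z in lst:
        if n=="top":
            sc=(c1-c0)/2; uv=((c0+c1-1)/2,r0-.5+sc)
            print(n,uv,onz(n,*uv,z))
        else:
            uv=((c0+c1-1)/2,r0-.5+ (c1-c0)/2*.82); print(n,uv,onz(n,*uv,z))
print("tri loose",tri((339.5,214.2),(348,155)),"tight",tri((354.5,180.1),(292,155)))
# stripe of loose cap, from zoom: ends
a=onz("top",265+583/7-.5,130+180/7-.5,.11);b=onz("top",265+622/7-.5,130+222/7-.5,.11)
print("stripe",a,b,np.degrees(np.arctan2(*(b-a)[1::-1])))
# holder top face corners z=.03
for p in((85,110),(680,122),(678,400),(82,392)): print("holder",onz("top",265+p[0]/7-.5,130+p[1]/7-.5,.03))
E
```

```text
top (348.0, 155.0) [ 0.5869 -0.1452  0.11  ]
top (292.0, 155.0) [ 0.5873 -0.051   0.105 ]
side (339.5, 214.06) [ 0.5884 -0.1444  0.11  ]
side (354.5, 180.06) [ 0.5885 -0.0549  0.105 ]
tri loose (array([ 0.5878, -0.1449,  0.1095]), np.float64(0.0016022239770467257)) tight (array([ 0.5882, -0.051 ,  0.1003]), np.float64(0.0009328049789240246))
stripe [ 0.5866 -0.1449  0.11  ] [ 0.5762 -0.1542  0.11  ] -137.9827893564818
holder [ 0.6274 -0.0191  0.03  ]
holder [ 0.626  -0.1775  0.03  ]
holder [ 0.5502 -0.1761  0.03  ]
holder [ 0.5507 -0.0201  0.03  ]
```

The rays agree to within 2 mm and the 95 mm spacing checks out. The loose bottle is at (0.588, -0.145), its cap at about 0.7 rad, and the tray centre is near (0.453, -0.086). I'll go to a waypoint in front first.

```bash
python3 -m jog '[[87,-28,-28,0,0,0,0],[87,-57,-56,0,0,0,0],[87,-85,-84,0,0,0,0],[87,-114,-112,0,0,0,0],[87,-142,-140,0,0,0,0],[87,-171,-168,0,0,0,0],[87,-199,-196,0,0,0,0],[87,-228,-224,0,0,0,0]]' 20
python3 -m jog '[[87,-28,-28,0,0,0,0],[87,-57,-56,0,0,0,0],[87,-85,-84,0,0,0,0],[87,-113,-111,0,0,0,0],[87,-113,-111,0,0,0,0],[87,-113,-111,0,0,0,0],[87,-113,-111,0,0,0,0],[87,-113,-111,0,0,0,0]]'
```

```text
clock: 0.77
tool_pos: [0.3301, -0.2806, 0.2222]
ee_rot: [[0.315, -0.949, -0.0], [-0.949, -0.315, 0.0], [-0.0, 0.0, -1.0]]
wrist_force: [1.4, 0.4, -0.4]
opening: 0.0868
clock: 1.43
tool_pos: [0.3991, -0.1413, 0.2224]
ee_rot: [[0.314, -0.95, -0.001], [-0.95, -0.314, -0.0], [0.0, 0.001, -1.0]]
wrist_force: [-0.5, 0.2, -1.4]
opening: 0.0872
```

```bash
python3 -m jog '[[87,12,-35,0,0,0,0],[87,25,-70,0,0,0,0],[87,38,-106,0,0,0,0],[87,51,-142,0,0,0,0],[87,63,-178,0,0,0,0],[87,63,-178,25,0,0,0],[87,63,-178,50,0,0,0],[87,63,-178,50,0,0,0]]'
python3 - <<'E'
from h import *
for n in("side","top"): cv2.imwrite(f"pics/{n}1.png",read_camera(n)[:,:,::-1])
s=cv2.imread("pics/side1.png")[130:290,240:440];t=cv2.imread("pics/top1.png")[100:260,230:430]
cv2.imwrite("pics/c1.png",cv2.resize(np.hstack([s,t]),None,fx=2,fy=2))
E
```

```text
clock: 2.1
tool_pos: [0.5863, -0.1456, 0.1651]
ee_rot: [[0.312, -0.95, -0.011], [-0.95, -0.312, 0.003], [-0.006, 0.009, -1.0]]
wrist_force: [0.2, -0.4, -0.5]
opening: 0.0869
```

View pics/c1.png

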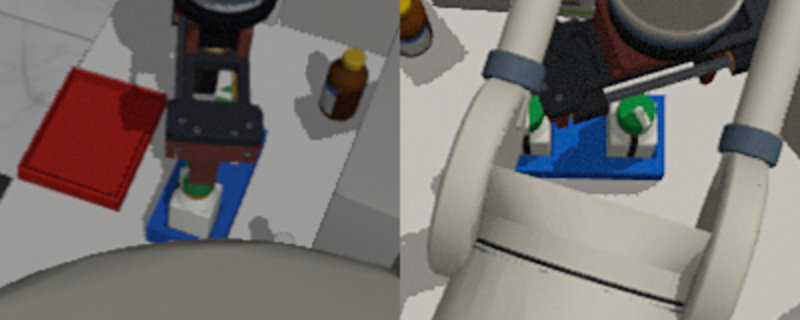

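The zoomed view has the gripper straddling the loose cap (top crop ~(636,112)), with the left finger between the two caps. I'll narrow the jaws and descend.

```bash
python3 -m jog '[[60,0,0,0,0,0,0],[60,0,0,12,0,0,0],[60,0,0,30,0,0,0],[60,0,0,48,0,0,0],[60,0,0,66,0,0,0],[60,0,0,80,0,0,0],[60,0,0,91,0,0,0],[60,0,0,91,0,0,0]]'
python3 -m jog '[[60,0,0,0,0,0,0],[50,0,0,0,0,0,0],[40,0,0,0,0,0,0],[34,0,0,0,0,0,0],[28,0,0,0,0,0,0],[26,0,0,0,0,0,0],[26,0,0,0,0,0,0],[26,0,0,0,0,0,0]]' 25
python3 -c "
from station import *
s=observe();print(s['moment'],s['wrist_force'],s['tool_pos'],s['joints'])"
```

```text
clock: 2.87
tool_pos: [0.5872, -0.1436, 0.0792]
ee_rot: [[0.315, -0.949, -0.003], [-0.949, -0.315, 0.001], [-0.002, 0.003, -1.0]]
wrist_force: [0.4, -0.1, 0.2]
opening: 0.0599
clock: 3.53
tool_pos: [0.5887, -0.1439, 0.0822]
ee_rot: [[0.315, -0.949, 0.001], [-0.949, -0.315, -0.0], [0.001, -0.001, -1.0]]
wrist_force: [-0.5, -0.6, 2.1]
opening: 0.0314
[ 0.01503878 -0.04408817 -0.01513141] [-0.52397394 -0.5758229   2.09285714] [ 0.58865681 -0.14393003  0.08221735] [-1.69548675e+01  7.08118760e+00  8.27646374e+01 -1.79920800e-03
  9.00964258e+01  5.46651855e+01]
```

Gripped at 31.4 mm, which fits the 32 mm cap. Anticlockwise from above is a negative turn about tool z.

```bash
python3 -m jog '[[26,0,0,0,0,0,-5],[26,0,0,0,0,0,-10],[26,0,0,0,0,0,-15],[26,0,0,0,0,0,-20],[26,0,0,0,0,0,-25],[26,0,0,0,0,0,-30],[26,0,0,0,0,0,-35],[26,0,0,0,0,0,-40]]'
python3 -c "
from station import *
s=observe();print(s['moment'],s['wrist_force'],s['tool_pos'],s['joints'][5])"
python3 -m jog '[[26,0,0,0,0,0,-2],[26,0,0,0,0,0,-4],[26,0,0,0,0,0,-6],[26,0,0,0,0,0,-8],[26,0,0,0,0,0,-8],[26,0,0,0,0,0,-8],[26,0,0,0,0,0,-8],[26,0,0,0,0,0,-8]]'
python3 -c "
from station import *
s=observe();print(s['moment'],s['wrist_force'],s['tool_pos'],s['joints'][5])"
```

```text
clock: 4.2
tool_pos: [0.5883, -0.1434, 0.0821]
ee_rot: [[0.854, -0.52, -0.0], [-0.52, -0.854, 0.001], [-0.0, -0.001, -1.0]]
wrist_force: [-1.9, 1.0, 3.8]
opening: 0.0316
[ 0.3014272   0.34185009 -0.05576393] [-1.89134639  1.0366501   3.82250167] [ 0.58830969 -0.14340508  0.08213003] 14.42161975638243
clock: 4.87
tool_pos: [0.5883, -0.1436, 0.0821]
ee_rot: [[0.916, -0.401, 0.0], [-0.401, -0.916, 0.0], [-0.0, -0.0, -1.0]]
wrist_force: [-2.0, 1.6, 4.9]
opening: 0.0311
[ 0.47016645  0.61452354 -0.01859344] [-2.04263912  1.57171956  4.94007004] [ 0.58833356 -0.14356049  0.08212177] 6.711844543310337
```

```bash
python3 -m jog '[[26,0,0,0,0,0,-2],[26,0,0,0,0,0,-4],[26,0,0,0,0,0,-6],[26,0,0,0,0,0,-8],[26,0,0,0,0,0,-8],[26,0,0,0,0,0,-8],[26,0,0,0,0,0,-8],[26,0,0,0,0,0,-8]]'
python3 - <<'E'
from h import *
s=observe();print(s['moment'],s['wrist_force'],s['tool_pos'],s['joints'][5])
for n in("side","top"): cv2.imwrite(f"pics/{n}2.png",read_camera(n)[:,:,::-1])
s=cv2.imread("pics/side2.png")[160:260,290:390];t=cv2.imread("pics/top2.png")[120:220,270:370]
cv2.imwrite("pics/c2.png",cv2.resize(np.hstack([s,t]),None,fx=4,fy=4))
E
```

```text
clock: 5.53
tool_pos: [0.5883, -0.1437, 0.0821]
ee_rot: [[0.963, -0.27, 0.0], [-0.27, -0.963, 0.0], [-0.0, -0.0, -1.0]]
wrist_force: [-2.5, 1.0, 5.0]
opening: 0.0311
[ 0.36386657  0.58838622 -0.00630293] [-2.47624501  1.00336044  5.03162577] [ 0.58831238 -0.14373588  0.0821183 ] -1.2895394402688165
```

View pics/c2.png

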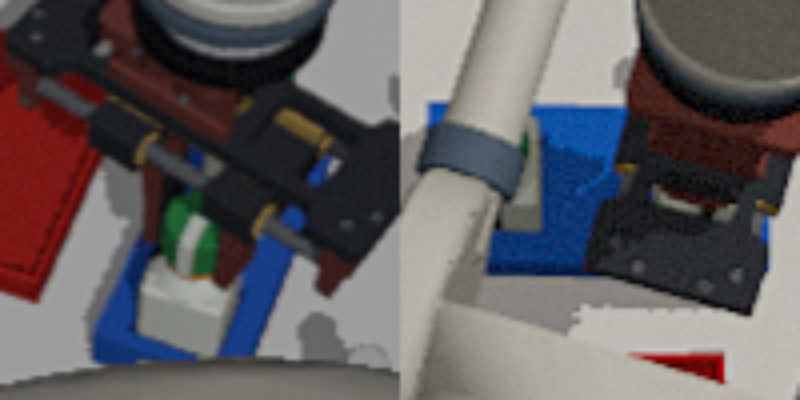

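The side crop shows the stripe (~(190,235)) now facing the side camera, close to -y. There is no stop torque yet, so I'll turn further.

```bash
python3 -m jog '[[26,0,0,0,0,0,-2],[26,0,0,0,0,0,-4],[26,0,0,0,0,0,-6],[26,0,0,0,0,0,-8],[26,0,0,0,0,0,-8],[26,0,0,0,0,0,-8],[26,0,0,0,0,0,-8],[26,0,0,0,0,0,-8]]'
python3 - <<'E'
from h import *
s=observe();print(s['moment'],s['wrist_force'],s['tool_pos'],s['joints'][5],s['tau'][5])
for n in("side",): cv2.imwrite(f"pics/{n}3.png",read_camera(n)[:,:,::-1])
s=cv2.imread("pics/side3.png")[190:260,300:370]
cv2.imwrite("pics/c3.png",cv2.resize(s,None,fx=8,fy=8,interpolation=cv2.INTER_CUBIC))
c=camera_info("side");T=np.linalg.inv(np.array(c["cam_to_world"]))
def proj(p):
    q=T[:3,:3]@p+T[:3,3];q=q[:2]/q[2];q=q*(1+c["k1"]*(q@q));return np.array([c["fx"]*q[0]+c["cx"]-300,c["fy"]*q[1]+c["cy"]-190])*8+4
for d in(60,75,90):
    a=np.radians(180+d);
    print(d,[proj(np.array([.588+r*np.cos(a),-.1445+r*np.sin(a),z])).round(0) for r,z in((0,.11),(.016,.11),(.016,.086))])
E
```

```text
clock: 6.3
tool_pos: [0.588, -0.1438, 0.082]
ee_rot: [[0.991, -0.134, -0.001], [-0.134, -0.991, 0.0], [-0.001, -0.0, -1.0]]
wrist_force: [-3.6, 2.6, 5.2]
opening: 0.0312
[ 0.27698081  0.58918579 -0.39882061] [-3.64588567  2.63837066  5.23246697] [ 0.58796872 -0.1438136   0.08200024] -9.2558641211938 -0.37392765283584595
60 [array([318., 196.]), array([265., 232.]), array([258., 288.])]
75 [array([318., 196.]), array([278., 243.]), array([272., 299.])]
90 [array([318., 196.]), array([295., 251.]), array([288., 306.])]
```

View pics/c3.png

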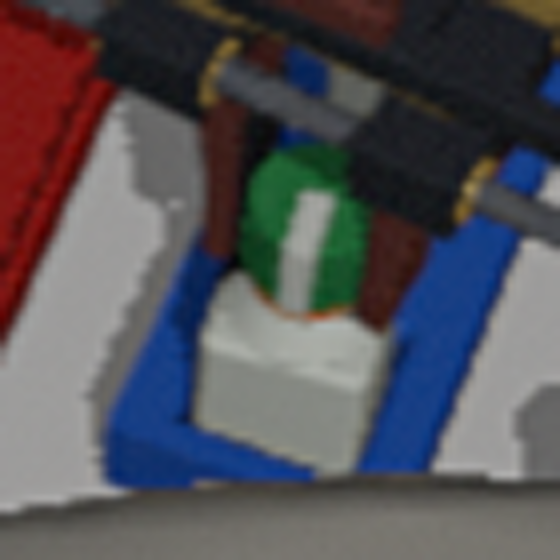

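The stop torque is clear: -0.40 N·m, with the stripe at (295,250), where 90° predicts (295,251). I'll ease off 3°, firm the grip and lift.

```bash
python3 -m jog '[[22,0,0,0,0,0,0],[22,0,0,0,0,0,2],[22,0,0,0,0,0,3],[22,0,0,0,0,0,3],[22,0,0,-4,0,0,3],[22,0,0,-8,0,0,3],[22,0,0,-12,0,0,3],[22,0,0,-16,0,0,3]]' 40
python3 -m jog '[[22,0,0,-6,0,0,0],[22,0,0,-12,0,0,0],[22,0,0,-20,0,0,0],[22,0,0,-28,0,0,0],[22,0,0,-36,0,0,0],[22,0,0,-42,0,0,0],[22,0,0,-44,0,0,0],[22,0,0,-44,0,0,0]]'
python3 - <<'E'
from h import *
s=observe();print(s['moment'],s['tool_pos'],s['joints'][5])
d=np.array([.453,-.086,.142])-s['tool_pos'];print((s['ee_rot'].T@d)*1000)
for n in("side",): cv2.imwrite(f"pics/{n}4.png",read_camera(n)[:,:,::-1])
s=cv2.imread("pics/side4.png")[140:260,250:400]
cv2.imwrite("pics/c4.png",cv2.resize(s,None,fx=4,fy=4,interpolation=cv2.INTER_CUBIC))
E
```

```text
clock: 7.02
tool_pos: [0.5882, -0.1439, 0.0974]
ee_rot: [[0.983, -0.184, -0.001], [-0.184, -0.983, 0.0], [-0.001, 0.0, -1.0]]
wrist_force: [0.0, 0.1, -1.0]
opening: 0.0315
clock: 7.68
tool_pos: [0.5888, -0.144, 0.1428]
ee_rot: [[0.983, -0.184, 0.002], [-0.184, -0.983, -0.0], [0.002, 0.0, -1.0]]
wrist_force: [0.1, -0.4, -1.2]
opening: 0.0313
[-0.02095586 -0.05083669  0.04448265] [ 0.58875633 -0.14395343  0.14275974] -6.336010394941257
[-144.11237142  -31.94237918    0.51774883]
```

View pics/c4.png

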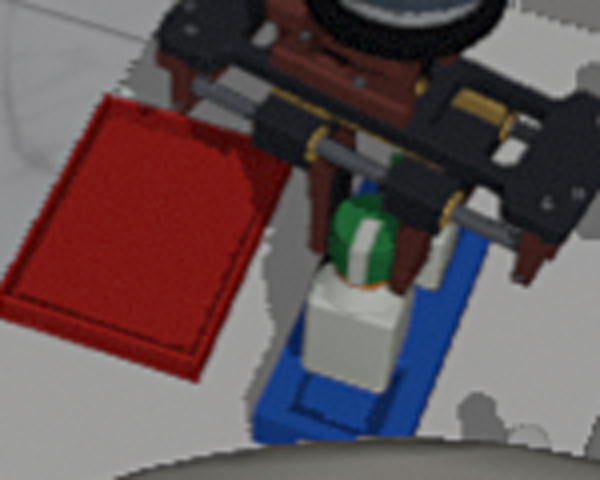

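The bottle is clear of its pocket and upright (crop centre ~(360,310), empty pocket below). Now over to the tray.

```bash
python3 -m jog '[[22,-12,-3,0,0,0,0],[22,-36,-8,0,0,0,0],[22,-64,-14,0,0,0,0],[22,-92,-20,0,0,0,0],[22,-118,-26,0,0,0,0],[22,-136,-30,0,0,0,0],[22,-144,-32,0,0,0,0],[22,-144,-32,0,0,0,0]]'
python3 -m jog '[[22,0,0,6,0,0,0],[22,0,0,14,0,0,0],[22,0,0,24,0,0,0],[22,0,0,34,0,0,0],[22,0,0,42,0,0,0],[22,0,0,48,0,0,0],[22,0,0,48,0,0,0],[22,0,0,48,0,0,0]]'
python3 - <<'E'
from h import *
s=observe();print(s['wrist_force'],s['tool_pos'])
for n in("side","top"): cv2.imwrite(f"pics/{n}5.png",read_camera(n)[:,:,::-1])
s=cv2.imread("pics/side5.png")[120:260,230:390]
cv2.imwrite("pics/c5.png",cv2.resize(s,None,fx=4,fy=4,interpolation=cv2.INTER_CUBIC))
E
```

```text
clock: 8.4
tool_pos: [0.4518, -0.0853, 0.1416]
ee_rot: [[0.983, -0.184, 0.0], [-0.184, -0.983, 0.0], [0.0, -0.0, -1.0]]
wrist_force: [-0.4, -0.1, -1.5]
opening: 0.0307
clock: 9.07
tool_pos: [0.4525, -0.0858, 0.093]
ee_rot: [[0.983, -0.184, -0.001], [-0.184, -0.983, 0.0], [-0.001, -0.0, -1.0]]
wrist_force: [0.1, -0.7, -1.5]
opening: 0.0312
[ 0.14947464 -0.6790009  -1.45292899] [ 0.45251811 -0.08578582  0.0930259 ]
```

View pics/c5.png

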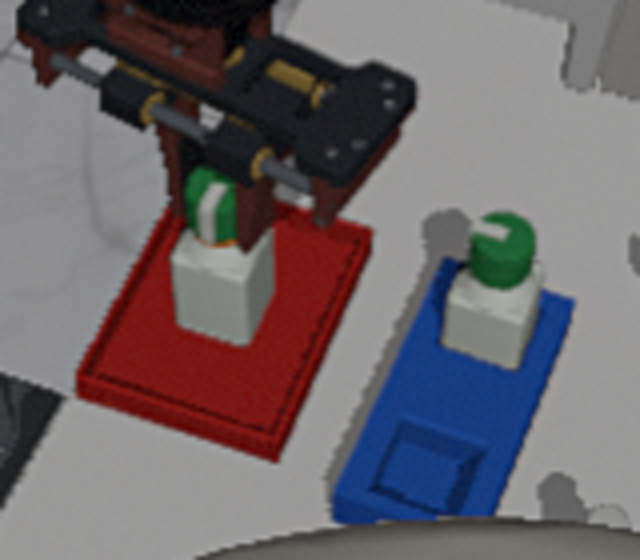

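The bottle hangs upright over the tray (crop foot ~(215,330)) and the tight bottle hasn't moved. I'll lower the last ~13 mm gently, watching the force.

```bash
python3 -m jog '[[22,0,0,2,0,0,0],[22,0,0,4,0,0,0],[22,0,0,6,0,0,0],[22,0,0,8,0,0,0],[22,0,0,9,0,0,0],[22,0,0,10,0,0,0],[22,0,0,11,0,0,0],[22,0,0,11,0,0,0]]'
python3 -m jog '[[22,0,0,0.5,0,0,0],[22,0,0,1,0,0,0],[22,0,0,1.5,0,0,0],[22,0,0,2,0,0,0],[22,0,0,2,0,0,0],[22,0,0,2,0,0,0],[22,0,0,2,0,0,0],[22,0,0,2,0,0,0]]'
```

```text
clock: 9.83
tool_pos: [0.4526, -0.0858, 0.0824]
ee_rot: [[0.983, -0.184, -0.0], [-0.184, -0.983, 0.0], [-0.0, -0.0, -1.0]]
wrist_force: [0.6, -0.3, -1.6]
opening: 0.0311
clock: 10.5
tool_pos: [0.4527, -0.0859, 0.0807]
ee_rot: [[0.983, -0.184, 0.0], [-0.184, -0.983, -0.0], [0.0, 0.0, -1.0]]
wrist_force: [-0.3, 0.6, -1.5]
opening: 0.031
```

```bash
python3 -m jog '[[22,0,0,0.5,0,0,0],[22,0,0,1,0,0,0],[22,0,0,1.5,0,0,0],[22,0,0,1.5,0,0,0],[22,0,0,1.5,0,0,0],[22,0,0,1.5,0,0,0],[22,0,0,1.5,0,0,0],[22,0,0,1.5,0,0,0]]'
```

```text
clock: 11.17
tool_pos: [0.4529, -0.0859, 0.0799]
ee_rot: [[0.983, -0.184, 0.001], [-0.184, -0.983, -0.0], [0.001, 0.0, -1.0]]
wrist_force: [-2.9, 0.3, 5.5]
opening: 0.0315
```

It has touched down: the vertical force went from -1.5 to +5.5 N at the expected height. Next, release and go straight up.

```bash
python3 -m jog '[[30,0,0,-0.5,0,0,0],[33,0,0,-0.5,0,0,0],[38,0,0,-0.5,0,0,0],[46,0,0,-0.5,0,0,0],[56,0,0,-0.5,0,0,0],[60,0,0,-0.5,0,0,0],[60,0,0,-0.5,0,0,0],[60,0,0,-0.5,0,0,0]]'
python3 -m jog '[[60,0,0,-5,0,0,0],[60,0,0,-18,0,0,0],[60,0,0,-36,0,0,0],[60,0,0,-60,0,0,0],[60,0,0,-85,0,0,0],[60,0,0,-110,0,0,0],[60,0,0,-130,0,0,0],[60,0,0,-130,0,0,0]]'
python3 - <<'E'
from h import *
for n in("side","top"): cv2.imwrite(f"pics/{n}6.png",read_camera(n)[:,:,::-1])
s=cv2.imread("pics/side6.png")[120:270,230:400];t=cv2.imread("pics/top6.png")[120:270,230:400]
cv2.imwrite("pics/c6.png",cv2.resize(np.hstack([s,t]),None,fx=2.3,fy=2.3,interpolation=cv2.INTER_CUBIC))
for st,ce,m in blobs(s[:,:,::-1].copy(),(45,120,40),(80,255,255),60): print(st,ce,onz("side",ce[0]+230,ce[1]+120,.1))
E
```

```text
clock: 11.83
tool_pos: [0.4527, -0.0858, 0.0796]
ee_rot: [[0.983, -0.184, -0.0], [-0.184, -0.983, 0.0], [-0.0, -0.0, -1.0]]
wrist_force: [-0.8, 0.2, 0.4]
opening: 0.0598
clock: 12.5
tool_pos: [0.4543, -0.0862, 0.2161]
ee_rot: [[0.983, -0.184, 0.009], [-0.184, -0.983, -0.002], [0.009, 0.001, -1.0]]
wrist_force: [0.6, -0.7, -0.4]
opening: 0.0601
[ 47  46  16  18 170] [55.50588235 53.64117647] [ 0.45539909 -0.08818901  0.1       ]
[117  54  16  18 196] [125.28061224  63.25510204] [ 0.59168867 -0.05800369  0.1       ]
```

View pics/c6.png

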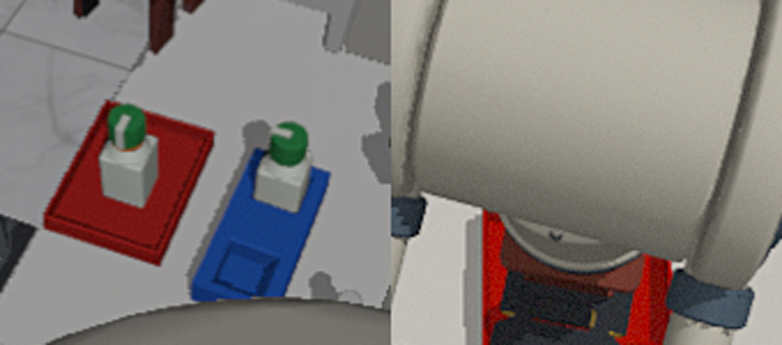

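The loose bottle stands upright near the tray's middle (crop ~(128,170)), released. The tight cap's blob box is still at (347,174), the same as at the start. I'll let the arm settle and hand in.

```bash
python3 -m jog '[[60,0,0,0,0,0,0],[60,0,0,0,0,0,0],[60,0,0,0,0,0,0],[60,0,0,0,0,0,0],[60,0,0,0,0,0,0],[60,0,0,0,0,0,0],[60,0,0,0,0,0,0],[60,0,0,0,0,0,0]]'
python3 -c "
from station import *
print(sign_off())"
```

```text
clock: 13.27
tool_pos: [0.4527, -0.0858, 0.2096]
ee_rot: [[0.983, -0.184, -0.0], [-0.184, -0.983, 0.0], [-0.0, -0.0, -1.0]]
wrist_force: [-0.8, 0.3, 1.4]
opening: 0.0601
the job is handed in; nothing more can be done
None
```

I twisted the loose cap (the right-hand bottle) anticlockwise to its stop with the bottle still in the holder. I then lifted the bottle by its cap, set it down in the red tray, and handed the job in at 13.3 s. `sign_off()` gives no verdict, so the checks below are my own.

- **Twist:** the stop showed as a moment of -0.40 N·m about the vertical. In the side view the stripe was where a 90° turn should put it. I eased back 3° before lifting, which should leave the cap at about 1.5 rad.
- **Placing:** the vertical force went from -1.5 to +5.5 N at the expected height, and only then did I release.
- **Loose bottle at the end:** it stands upright near the tray centre, at about (0.455, -0.088) by the last side view. I put the tray centre at (0.453, -0.086).
- **Tight bottle at the end:** its cap is at the same pixels as at the start.
- **Gripper at the end:** it is well above the bottle, touching nothing.

No check failed. The last top view was blocked by the arm, so the final position and uprightness rest on the side view alone. The two cameras' estimates of the tray centre differed by about 5 mm, well inside the tolerance.

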